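# Hold the hidden axle bolt of the raffle-drum drive

## Task

Lower the lid of the wooden drive box until it lies flat on the box, without slamming it. Then reach down into the narrow gap behind the purple bracket, grasp the steel hex bolt head hidden there between the fingers, and hold it so that it stops turning along with the nut that is being run up from inside the box. Finish while still gripping the bolt head and keeping it from turning; leave the other things on the table where they are.

Things in the scene. Friction and masses are not known exactly. Their poses are not given: they have to be found in the camera images.
- unit: raffle-drum drive unit, fixed, placed anew each time. Origin on the table below the bolt's axis, in the bracket's rear face; x axis from the box through the bracket to the gap (away from the robot), y left, z up. In its frame (mm): plywood base x -180 to 70, y -110 to 110, top z 15; wooden drive box, open on top, x -152 to -12, y -85 to 85, rim z 100
- bracket_top (a point): top middle of the purple bracket's rear face, 107 mm above the table; an upright steel plate 10 mm thick, 150 mm wide at its foot, 60 mm at its top, square to the unit's x axis, just behind the box
- rail_top (a point): top middle of the brown rear rail's face towards the bracket, 70 mm above the table; rail 12 mm thick, 200 mm wide. The gap between bracket and rail is 56 mm wide, open at the top and at both ends
- lid (a joint): angle of the brown lid, rad: 0 = closed, flat on the rim; it grows as the lid opens up and back over the bracket (1.57 upright, about 1.6 to 1.85 at the start). The hinge is stiff: the lid stays where it is left, and 2 to 4 N square to the lid near its free edge moves it
- lid_hinge (a point): middle of the lid's hinge line (along the unit's y axis), on the box's rear rim 100 mm above the table, 12 mm nearer the box than the bracket's rear face. The lid is 140 mm from hinge to free edge, 170 mm wide, 8 mm thick, its inner face on the hinge line, its outer face on top when closed
- lid_edge (a point): middle of the lid's free edge, on its outer face, 140 mm from the hinge line. A brass knob, 20 mm in diameter and 20 mm high, stands on the outer face 18 mm in from here, midway along the lid's width
- bolt_head (a point): centre of the steel hex bolt head, on the bolt's axis (along the unit's x axis), 85 mm above the table, 21 mm behind the bracket's rear face. 30 mm across flats, 35 mm across corners, 18 mm long (12 to 30 mm behind the bracket), on a 20 mm round shank; red stripe on its end. Seen from above once the lid is down, or over the rail from the far side
- bolt (a joint): angle of the bolt about the unit's x axis, rad; at 0 and every 1.047 rad two flats face along the unit's y axis, one to each side. The driven nut drags it round at about 0.2 rad/s with 0.08 N m; stopping it does no harm, and a firm grip of 40 N or so across flats or near the corners stops it
- wrench: bystander: steel wrench lying beside the unit, at its right; origin at the middle of the underside
- tape: bystander: roll of yellow tape lying beside the unit, at its left, 90 mm in diameter, 24 mm high; origin under its centre
- spare_nut: bystander: hex nut, 30 mm across flats, 14 mm high, lying right of the gap; origin under its centre
- mug: bystander: white mug, 80 mm in diameter, 95 mm high; origin under its centre
- jar: bystander: clear jar with red cap, 80 mm in diameter, 110 mm high; origin under its centre
- glue: bystander: blue bottle with orange cap, 48 mm in diameter, 130 mm high; origin under its centre
- stapler: bystander: red and black stapler, 130 mm long, 45 mm high; origin under its centre

How it is judged (in metres and radians):
On the way, in this order (a step that is already met when the one before it is completed fails the run):
1. the lid lies closed on the drive box (value of joint lid below 0.05 rad), for 0.2 s.
2. the bolt head is gripped between the fingers and no longer turns (distance between the grasp point and bolt_head below 0.025 m and contact force between the fingers and bolt above 10 N and velocity of joint bolt between -0.05 and 0.05 rad/s), for 0.4 s.
At the end, for the whole second after the job is handed in: the lid is closed to within 0.05 rad; the bolt head is held between the fingers (its centre within 25 mm of the TCP, more than 10 N of finger contact) and turns slower than 0.05 rad/s, all through the last second while the arm keeps its pose and grip (all of step 2 and value of joint lid below 0.05 rad); the arm keeps its last pose, push and grip.
It fails at once if the lid slams (faster than 3 rad/s) (velocity of joint lid below -3 rad/s).
It fails at once if a bystander is moved by more than 30 mm (distance of any of wrench, tape, spare_nut, mug, jar, glue, stapler from where it was at the start of the episode above 0.03 m).
It also fails if it takes over 48 s, if anything falls off the work surface, if the arm or the gripper's body presses on something with over 40 N, if the wrist force passes 120 N, or if a joint passes its speed limit or range.

## Robot

A 6-joint arm with a two-finger parallel gripper is mounted at the origin on the work surface. World frame = base frame: x ahead of the robot, y to its left, z up, the work surface at z = 0. Lengths are in m, angles in degrees, forces in N, time in s.
With the tool pointing down it reaches from about 0.25 to 0.725 m from the base axis. Payload 9.7 kg.
Tool frame: the origin (TCP) lies between the finger pads, 19 mm behind the fingertips; this is the grasp point; z points along the fingers, y is the line along which they close (so a half turn about z gives the same grasp; the last joint's range is limited). The gripper opens to 85 mm and grips with 20 to 120 N. Pads are 22 mm wide; open, the fingers measure 114 mm over their backs; the gripper's body (76 mm by 85 mm) begins 54 mm behind the grasp point. The pads swing forward as they close: fully open they stand 13 mm farther back than shut.
Start: joints at [-72.135, 4.979, 10.078, 95.1, 0, 90], TCP at [0.169, -0.523, 0.25] pointing down, gripper open.
Joint ranges: [-179.16, 179.16], [-48.56, 103.87], [-65.8, 70.77], [-126.05, 130.52], [-82.76, 87.17], [-180, 180]. Speed limits (degrees/s): [127.2, 127.2, 147.25, 180, 180, 180].

## Interface

Orientations are given as [roll, pitch, yaw] about the fixed x, y, z axes, in that order (R = Rz(yaw) Ry(pitch) Rx(roll)).
In Python, from workcell import bot gives the robot as it stands.
- The arm moves only by the tool step_arm, never from a script. Its argument "targets" is a list of rows, each a list of 3 entries, a list of its own where there are three numbers: the opening, from 0 (shut) to 1 (fully open), then the shift along the world's x, y, z in mm, then the turn, a rotation vector about the world's x, y, z in rad. In form: [[grip, [tx, ty, tz], [wx, wy, wz]], ...]. A call has 1 to 8 rows; each row is the pose to reach, as a shift and turn from the pose commanded when the call began; what a row does not reach only later rows make up. A row lasts 1/10 s, in which the tool goes at most 50 mm and 8.59 degrees, less where a joint would pass 70% of its speed; a pose out of reach is approached as far as the arm can. A call with a gripper value outside its range is refused whole. The fingers move at their own pace and stop on an object; "force" is the grip in N (left out, the last holds). Time passes only in rows, so rows that repeat a pose let the fingers close. It gives the time, the measured TCP pose, the force, the opening and the grip force at its end, in the units of the state.
- bot.get_obs(): the state, without advancing time (a new reading comes with each control period).
- bot.camera(name): name is "scene" or "top"; returns (picture, depth): 480x640x3 uint8, red, green, blue; 480x640 float32, m along the optical axis (not along the pixel's ray), 0 where there is no reading.
- bot.camera_params(name): a dict with "K" (3x3 intrinsics, pixels), "k1" (the pictures are not rectified: a ray, as slopes to the right and down, at radius r is drawn at 1 + k1 r^2 times it, then the intrinsics apply), "R" (3x3) and "t" (3): a world point X has camera coordinates R X + t. Camera axes: x right, y down, z forward; pixel columns grow to the right and rows downward; lengths in m; the calibration is good to about 2 mm. A picture is of the moment at which its call begins. camera_params takes no time and is no camera call.
- bot.job_done(): hands the job in; it is judged then, once.
The state is a dict: "time": time; "q": joint angles; "qd": joint speeds; "joint_efforts": joint torques, N m; "ee_pos": TCP position; "tcp_rot": TCP orientation; "wrist_force": force on the tool from outside, world axes, zero at the start; "torque": the same for the moment, N m; "opening": finger opening in m; "grasp_force": force on a finger pad.
Only numpy, scipy, OpenCV 4.12 (cv2) and the standard library are available. Lean on these libraries where they do the work, as an engineer would, in place of code of your own. Each camera call takes 0.05 s, during which the arm holds its last target. There are 200 camera calls.

## Working session

There is one attempt and no reset: what is moved stays moved. The work goes in short steps, Python scripts to look and compute and a tool call to move; the robot and the scene stay as the last step left them, time stands still between calls to the robot, and variables do not carry over. Pictures are saved under pics/ and viewed, at most 10 in all, crops included, and the job is handed in when it is done.

Besides the shell and the picture viewer there is one more tool, called after "Call:" as a command line: name --argument value ..., lists and objects as JSON in quotes. step_arm: Moves the arm, as the interface text tells. Its arguments: {"type":"object","properties":{"targets":{"type":"array","items":{"type":"array"}},"force":{"type":"number"}},"required":["targets"]}

```bash
mkdir -p pics; ls
cat > h.py <<'E'
import numpy as np, cv2
from workcell import bot
def snap(n,name):
    p,d=bot.camera(n); cv2.imwrite(f'pics/{name}.png',p[...,::-1]); np.savez(f'pics/{name}.npz',p=p,d=d); return p,d
def pts(n,u,v,d):
    c=bot.camera_params(n);K=np.array(c['K']);R=np.array(c['R']);t=np.array(c['t'])
    xy=cv2.undistortPoints(np.stack([u,v],-1).astype(np.float64).reshape(-1,1,2),K,np.array([c['k1'],0,0,0.])).reshape(-1,2)
    return (np.c_[xy,np.ones(len(xy))]*np.asarray(d).reshape(-1,1)-t)@R
def ray(n,u,v):
    c=bot.camera_params(n);R=np.array(c['R']);t=np.array(c['t'])
    o=-R.T@t; q=pts(n,np.array([u]),np.array([v]),np.array([1.]))[0]; return o,q-o
def onz(n,u,v,z):
    o,r=ray(n,u,v); return o+r*(z-o[2])/r[2]
E
python3 - <<'E'
from h import *
print(bot.get_obs())
for n in('scene','top'):
    p,d=snap(n,n+'0'); print(bot.camera_params(n)); print((d>0).mean())
E
```

```text
pics
{'time': 0.0, 'q': array([-7.21374515e+01,  5.01187398e+00,  1.00339912e+01,  9.50996167e+01,
        1.29817164e-04,  9.00002820e+01]), 'qd': array([-0.03976613,  0.0981819 ,  0.02619967,  0.07084188, -0.03702243,
        0.0136095 ]), 'joint_efforts': array([ 2.80553017e-03, -5.20398545e+01,  4.64790058e+01,  1.68541790e-02,
       -1.19204374e-04,  5.59300258e-05]), 'ee_pos': array([ 0.16864126, -0.52329066,  0.24927148]), 'tcp_rot': array([-1.79922501e+02, -1.29435577e-04,  1.78622664e+01]), 'wrist_force': array([ 0.23922543,  0.25992713, -0.70302148]), 'torque': array([-0.0302857 ,  0.00705233, -0.0042331 ]), 'grasp_force': 0.0, 'opening': 0.08523012664010152}
{'K': array([[553.4972244 ,   0.        , 311.07784564],
       [  0.        , 553.4972244 , 242.41077879],
       [  0.        ,   0.        ,   1.        ]]), 'k1': 0.02221874126315878, 'R': array([[ 0.46899116,  0.88316793,  0.00785507],
       [ 0.75237278, -0.39484484, -0.52728811],
       [-0.46258242,  0.2532034 , -0.84965025]]), 't': array([-0.2513442 , -0.35631327,  1.63008496])}
0.9961588541666667
{'K': array([[557.76622127,   0.        , 312.67691056],
       [  0.        , 557.76622127, 238.68759121],
       [  0.        ,   0.        ,   1.        ]]), 'k1': 0.006056900313561218, 'R': array([[-3.38094045e-04, -9.99953816e-01, -9.60473280e-03],
       [-9.89774974e-01,  1.70461451e-03, -1.42627472e-01],
       [ 1.42637257e-01,  9.45830265e-03, -9.89729839e-01]]), 't': array([0.01583257, 0.55153057, 1.43562082])}
0.9959993489583333
```

View pics/scene0.png

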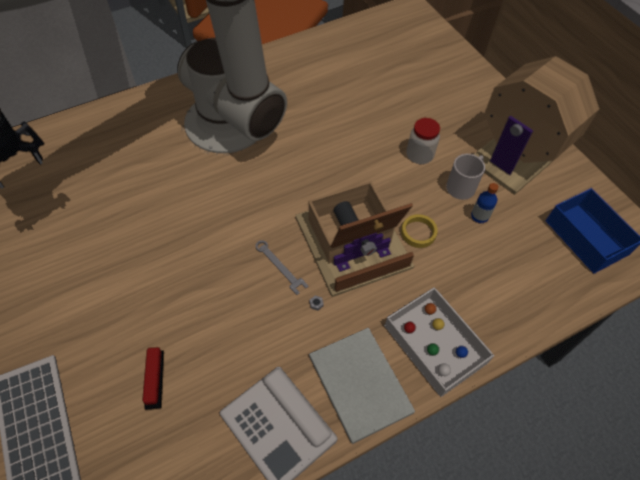

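View pics/top0.png

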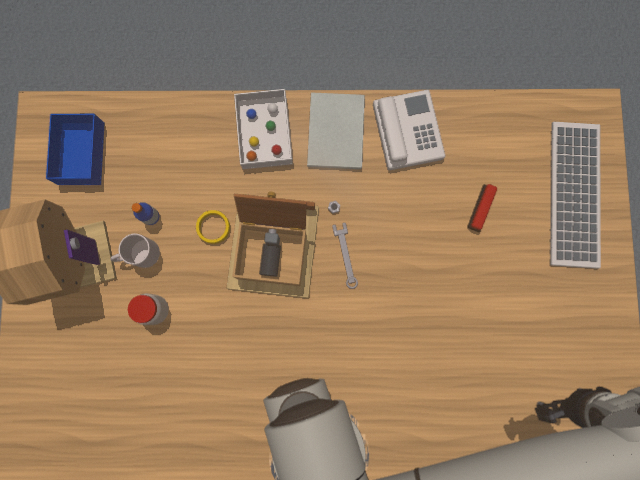

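Scene picture: the unit stands near (360,240), lid upright at about (370,225), purple bracket at (365,255), bolt head at about (368,246), rail at (373,272), wrench at (280,265), nut at (316,302) and tape at (419,231). Top picture: unit around (272,250), with the lid seen edge-on at (275,211).

Run:
```python
from h import *
out=[]
for n,(x0,y0,x1,y1) in (('scene',(290,170,430,300)),('top',(220,180,350,300))):
    z=np.load(f'pics/{n}0.npz');c=z['p'][y0:y1,x0:x1,::-1]
    out.append(cv2.resize(cv2.convertScaleAbs(c,alpha=1.4),(400,int(400*c.shape[0]/c.shape[1])),interpolation=cv2.INTER_CUBIC))
h=max(o.shape[0] for o in out)
cv2.imwrite('pics/crop0.png',np.hstack([cv2.copyMakeBorder(o,0,h-o.shape[0],0,0,0) for o in out]))
z=np.load('pics/scene0.npz');p=z['p'];d=z['d']
hsv=cv2.cvtColor(p,cv2.COLOR_RGB2HSV)
v,u=np.mgrid[0:480,0:640]
box=(u>290)&(u<430)&(v>170)&(v<300)
W=pts('scene',u.ravel(),v.ravel(),d.ravel()).reshape(480,640,3)
m=box&(hsv[...,0]>125)&(hsv[...,0]<160)&(hsv[...,1]>80)&(d>0)
P=W[m];print('purple',len(P),P.min(0),P.max(0))
np.save('pics/W.npy',W)
for a in [(332,240),(370,226),(405,208),(410,215),(368,246),(332,285),(410,262),(372,268),(300,215),(336,290)]:
    print(a,W[a[1],a[0]].round(4),hsv[a[1],a[0]])
```

```text
purple 777 [0.57412049 0.04026989 0.01323457] [0.61611799 0.18702452 0.11309334]
(332, 240) [0.518  0.0687 0.0233] [ 15 111 108]
(370, 226) [0.607  0.1083 0.1782] [ 12 158  42]
(405, 208) [0.6293 0.1765 0.2301] [ 12 148  76]
(410, 215) [ 0.5296  0.3001 -0.0071] [ 18 128 133]
(368, 246) [0.6108 0.1098 0.0977] [165  11  92]
(332, 285) [0.6234 0.0106 0.0111] [18 98 68]
(410, 262) [0.668  0.2006 0.0373] [ 13 131  64]
(372, 268) [0.6535 0.098  0.07  ] [ 12 144  90]
(300, 215) [0.4058 0.0363 0.0115] [ 18  91 118]
(336, 290) [0.6463 0.008  0.0268] [ 12 137  56]
```

View pics/crop0.png

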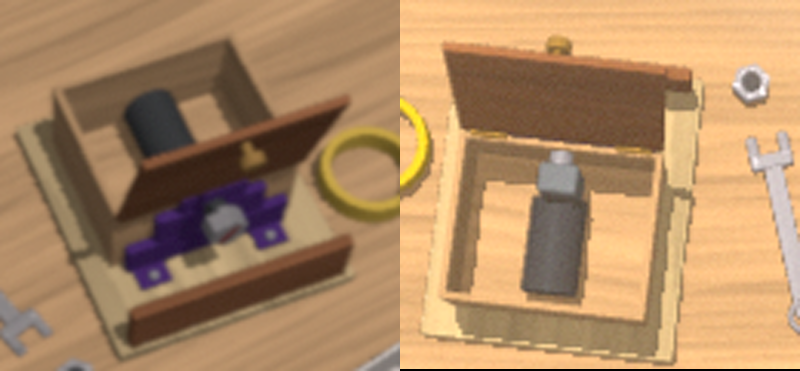

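The crop shows the lid standing slightly past upright with the brass knob at the middle of its free edge. The bolt head is at scene pixel (368,248) and the rail in front of it. Next I fit yaw, hinge and lid angle.

Run:
```python
from h import *
v,u=np.mgrid[0:480,0:640]
Ws={}
for n in('scene','top'):
    z=np.load(f'pics/{n}0.npz');Ws[n]=pts(n,u.ravel(),v.ravel(),z['d'].ravel()).reshape(480,640,3)
    Ws[n+'h']=cv2.cvtColor(z['p'],cv2.COLOR_RGB2HSV)
def rect(P,s):
    r=cv2.minAreaRect(P[:,:2].astype(np.float32)*1000);print(s,len(P),np.round(r[0],1),np.round(r[1],1),round(r[2],2),'z',np.median(P[:,2]).round(4))
W=Ws['top'];x,y,zz=W[...,0],W[...,1],W[...,2]
print('table z',np.median(W[300:360,200:240,2]),np.median(Ws['scene'][150:250,100:200,2]))
roi=(u>220)&(u<330)&(v>180)&(v<300)
m=roi&(zz>.09)&(zz<.108)&(v>222);rect(W[m],'rim top')
# base outline: z .010-.02
m=(roi&(zz>.010)&(zz<.021)).astype(np.uint8);n_,l,st,_=cv2.connectedComponentsWithStats(m);k=1+st[1:,4].argmax();rect(W[l==k],'base top')
S=Ws['scene'];h=Ws['sceneh']
roi2=(u>295)&(u<425)&(v>170)&(v<300)
m=roi2&(S[...,2]>.062)&(S[...,2]<.078)&(S[...,0]>.62);rect(S[m],'rail scene')
m=(roi2&(S[...,2]>.010)&(S[...,2]<.021));rect(S[m],'base scene')
m=roi2&(S[...,2]>.09)&(S[...,2]<.108)&(S[...,0]<.57);rect(S[m],'rim scene')
for n in('top','scene'):
    W=Ws[n];m=(roi if n=='top' else roi2)&(W[...,2]>.13)&(W[...,2]<.26)&(Ws[n+'h'][...,0]<15)
    P=W[m]
    for _ in range(6):
        c=P.mean(0);nn=np.linalg.svd(P-c,full_matrices=False)[2][2];P2=P[abs((P-c)@nn)<.006];P=P2
    nn*=np.sign(nn[0]);print(n,'lid',len(P),c.round(4),nn.round(4),'yaw',np.degrees(np.arctan2(nn[1],nn[0])).round(2),'tilt',np.arcsin(nn[2]).round(3),P.min(0).round(3),P.max(0).round(3))
m=roi2&(h[...,1]<60)&(S[...,2]>.05)&(S[...,2]<.12);P=S[m];print('bolt',len(P),P.min(0),P.max(0),np.median(P,0))
m=roi2&(h[...,0]>125)&(h[...,0]<160)&(h[...,1]>80)&(S[...,2]>.06);P=S[m]
c=P.mean(0);nn=np.linalg.svd(P-c)[2][2];print('purple plane',c,nn,len(P))
```

```text
table z -2.6976843437708084e-05 -0.0013936676882765082
rim top 844 [509.9 126.3] [170.5 144.5] 83.61 z 0.0989
base top 1719 [533.4 123.6] [220.1 247.9] 83.58 z 0.0149
rail scene 453 [639.7 108.4] [199.  40.] 83.56 z 0.0684
base scene 2552 [568.2 126. ] [332.3 286.2] 61.8 z 0.0151
rim scene 538 [507.5 124. ] [172.7 142.8] 83.8 z 0.0976
top lid 1449 [0.6032 0.114  0.1906] [ 0.9523 -0.1074 -0.2856] yaw -6.44 tilt -0.29 [0.577 0.031 0.13 ] [0.63  0.2   0.241]
scene lid 1040 [0.6115 0.1061 0.1956] [ 0.9634 -0.1123 -0.2432] yaw -6.65 tilt -0.246 [0.583 0.026 0.13 ] [0.633 0.197 0.239]
bolt 523 [0.45329772 0.09489402 0.05027196] [0.76267445 0.17571116 0.10406936] [0.5002016  0.11556813 0.07157079]
purple plane [0.59344517 0.10531783 0.09481475] [ 0.88751445 -0.05840078 -0.45706395] 319
```

Call:
step_arm --targets '[[0,[0,0,40],[0,0,0]],[0,[20,30,80],[0,0,-0.1]],[0,[50,65,80],[0,0,-0.2]],[0,[80,100,80],[0,0,-0.3]],[0,[110,135,80],[0,0,-0.4]],[0,[140,170,80],[0,0,-0.424]]]'

```text
time: 0.7
ee_pos: [0.3095, -0.352, 0.3298]
tcp_rot: [-180.0, 0.0, -6.7]
wrist_force: [0.2, -0.4, 0.0]
opening: -0.0
grasp_force: 0.0
```

```bash
python3 -c "
from h import *
o=bot.get_obs();print(o['time'],o['q'].round(1),o['ee_pos'],o['tcp_rot'])"
```

```text
0.7 [-48.7  -3.5  10.6 104.1   0.  138. ] [ 0.30946167 -0.35197354  0.32980238] [-1.79992596e+02  5.07237383e-03 -6.66462497e+00]
```

Call:
step_arm --targets '[[0,[20,26,0],[0,0,0.14]],[0,[42,52,0],[0,0,0.28]],[0,[63,78,0],[0,0,0.42]],[0,[84,104,0],[0,0,0.56]],[0,[105,130,0],[0,0,0.7]],[0,[126,156,0],[0,0,0.84]],[0,[147,182,0],[0,0,0.98]],[0,[167,208,0],[0,0,1.12]]]'

```text
time: 1.5
ee_pos: [0.4764, -0.1442, 0.3297]
tcp_rot: [-180.0, 0.0, 58.1]
wrist_force: [0.3, -0.2, 0.2]
opening: 0.0
grasp_force: 0.0
```

Call:
step_arm --targets '[[0,[20,26,0],[0,0,0.14]],[0,[42,52,0],[0,0,0.28]],[0,[63,78,0],[0,0,0.42]],[0,[84,104,0],[0,0,0.56]],[0,[105,130,0],[0,0,0.7]],[0,[126,156,0],[0,0,0.84]],[0,[147,182,0],[0,0,0.98]],[0,[167,208,0],[0,0,1.12]]]'

```text
time: 2.3
ee_pos: [0.6434, 0.0637, 0.3294]
tcp_rot: [-180.0, -0.0, 122.2]
wrist_force: [0.3, -0.3, 1.7]
opening: 0.0
grasp_force: 0.0
```

Call:
step_arm --targets '[[0,[0,0,0],[0,0,0.14]],[0,[0,0,0],[0,0,0.28]],[0,[0,0,0],[0,0,0.42]],[0,[0,0,0],[0,0,0.56]],[0,[0,0,0],[0,0,0.7]],[0,[0,0,0],[0,0,0.84]],[0,[0,0,0],[0,0,0.907]]]'

```text
time: 3.0
ee_pos: [0.6427, 0.0625, 0.3294]
tcp_rot: [-180.0, -0.1, 174.2]
wrist_force: [-0.2, -0.9, -0.6]
opening: 0.0003
grasp_force: 0.0
```

Call:
step_arm --targets '[[0,[1,2,-30],[0,0,-0.01]],[0,[1,2,-60],[0,0,-0.01]],[0,[1,2,-95],[0,0,-0.01]],[0,[1,2,-95],[0,0,-0.01]]]'

```text
time: 3.4
ee_pos: [0.6417, 0.0643, 0.2289]
tcp_rot: [-179.9, -0.5, 173.3]
wrist_force: [0.4, -0.1, -0.8]
opening: 0.0001
grasp_force: 0.0
```

Run:
```python
from h import *
o=bot.get_obs();print(o['ee_pos'],o['tcp_rot'],o['wrist_force'])
p=o['ee_pos']*1000;ux=np.array([.9938,-.1115]);O=np.array([589.5,116.7])
loc=(p[:2]-O)@ux;print('local x',loc)
for th in (1.8,1.7,1.6,1.5,1.4,1.3,1.2,1.1,1.,.9,.8,.7,.6,.5,.4,.3,.2,.1,.05,0):
    s=125;x=-12-s*np.cos(th)+8*np.sin(th)+11;z=100+s*np.sin(th)+8*np.cos(th)+19
    print(th,((x-loc)*ux).round(0),round(z-p[2]))
a,_=snap('scene','s1');cv2.imwrite('pics/s1c.png',cv2.resize(a[120:300,290:470,::-1],(540,540)))
```

```text
[0.6416648  0.0643174  0.22893187] [-179.88155732   -0.53416838  173.30864745] [ 0.41410787 -0.1039561  -0.7694233 ]
local x 57.68203874674851
1.8 [-22.   3.] 10
1.7 [-34.   4.] 13
1.6 [-47.   5.] 15
1.5 [-59.   7.] 15
1.4 [-72.   8.] 15
1.3 [-84.   9.] 13
1.2 [-96.  11.] 9
1.1 [-108.   12.] 5
1.0 [-119.   13.] 0
0.9 [-129.   15.] -7
0.8 [-139.   16.] -15
0.7 [-148.   17.] -23
0.6 [-156.   18.] -33
0.5 [-164.   18.] -43
0.4 [-170.   19.] -54
0.3 [-175.   20.] -65
0.2 [-178.   20.] -77
0.1 [-181.   20.] -89
0.05 [-182.   20.] -96
0 [-183.   20.] -102
```

View pics/s1c.png

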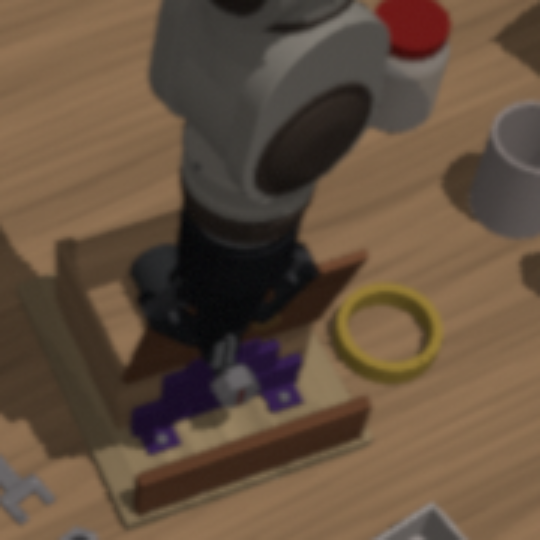

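The picture shows the closed fingers behind the lid, between it and the rail, with clearance all round. I now push the lid along its arc.

Call:
step_arm --targets '[[0,[-12,1,8],[0,0,0]],[0,[-22,3,10],[0,0,0]],[0,[-34,4,12],[0,0,0]],[0,[-47,5,14],[0,0,0]],[0,[-59,7,14],[0,0,0]],[0,[-72,8,14],[0,0,0]]]'

```text
time: 4.05
ee_pos: [0.5716, 0.0729, 0.2521]
tcp_rot: [179.9, 0.3, 173.3]
wrist_force: [1.6, 0.3, -0.8]
opening: -0.0
grasp_force: 0.9
```

```bash
cat > lid.py <<'E'
from h import *
def lid(name):
    p,d=snap('scene',name);v,u=np.mgrid[0:480,0:640];W=pts('scene',u.ravel(),v.ravel(),d.ravel())
    h=cv2.cvtColor(p,cv2.COLOR_RGB2HSV).reshape(-1,3)
    ux=np.array([.9938,-.1115]);O=np.array([.5895,.1167]);q=W[:,:2]-O;X=q@ux;Y=q@np.array([.1115,.9938])
    m=(abs(Y)<.083)&(X>-.16)&(X<.05)&(W[:,2]>.10)&(h[:,0]<15)&(h[:,1]>110)
    P=np.c_[X,Y,W[:,2]][m];c=P.mean(0)
    for _ in range(6):
        c=P.mean(0);n=np.linalg.svd(P-c,full_matrices=False)[2][2];P=P[abs((P-c)@n)<.008]
    n*=np.sign(n[0]+n[2]);print('lid',len(P),c.round(3),'theta',round(float(np.arctan2(n[0],n[2])),3))
E
python3 - <<'E'
from lid import *
lid('l1');o=bot.get_obs();print(o['time'],o['ee_pos'],o['tcp_rot'],o['wrist_force'])
E
```

```text
lid 2553 [-0.014  0.001  0.174] theta 1.422
4.1 [0.57003434 0.07299166 0.25250565] [179.92791107   0.23297102 173.32974762] [1.06446827 0.69423226 2.19734488]
```

Call:
step_arm --targets '[[0,[-12,1,-8],[0,0,0]],[0,[-24,3,-13],[0,0,0]],[0,[-36,4,-18],[0,0,0]],[0,[-47,5,-24],[0,0,0]],[0,[-57,7,-31],[0,0,0]],[0,[-67,8,-39],[0,0,0]],[0,[-76,9,-47],[0,0,0]],[0,[-84,10,-57],[0,0,0]]]'

```text
time: 4.9
ee_pos: [0.488, 0.0828, 0.1944]
tcp_rot: [179.9, 0.2, 173.3]
wrist_force: [0.5, -0.1, 1.8]
opening: -0.0002
grasp_force: 0.8
```

Run:
```python
from lid import *
lid('l2');o=bot.get_obs();print(o['time'],o['ee_pos'],o['tcp_rot'],o['wrist_force'])
```

```text
lid 3681 [-0.061  0.001  0.144] theta 0.616
4.95 [0.48665841 0.08279929 0.19268361] [1.79966847e+02 8.29272391e-02 1.73325763e+02] [1.92943353 0.11219495 0.01207039]
```

Call:
step_arm --targets '[[0,[-8,0,-9],[0,0,0]],[0,[-14,1,-18],[0,0,0]],[0,[-19,2,-29],[0,0,0]],[0,[-22,2,-41],[0,0,0]],[0,[-25,2,-53],[0,0,0]],[0,[-26,2,-61],[0,0,0]],[0,[-27,2,-65],[0,0,0]]]'

```text
time: 5.65
ee_pos: [0.4607, 0.0845, 0.1264]
tcp_rot: [-180.0, -0.0, 173.3]
wrist_force: [0.4, 0.4, 22.4]
opening: 0.0003
grasp_force: 12.5
```

Run:
```python
from lid import *
lid('l3');o=bot.get_obs();print(o['time'],o['ee_pos'],o['tcp_rot'],o['wrist_force'])
```

```text
lid 3035 [-0.074  0.001  0.107] theta -0.003
5.7 [0.46074698 0.08445456 0.12686089] [-1.79996629e+02  1.98636976e-02  1.73301585e+02] [0.46480999 0.215849   1.06071732]
```

Call:
step_arm --targets '[[0,[0,0,0],[0,0,0]],[0,[0,0,0],[0,0,0]],[0,[0,0,30],[0,0,0]],[0,[0,0,70],[0,0,0]],[1,[-10,-20,100],[0,0,0]],[1,[-30,-50,110],[0,0,0]],[1,[-40,-80,110],[0,0,0]]]'

```text
time: 6.4
ee_pos: [0.4204, 0.0039, 0.2391]
tcp_rot: [180.0, 0.2, 173.4]
wrist_force: [1.3, -0.3, -0.2]
opening: 0.0432
grasp_force: 0.0
```

Run:
```python
from lid import *
lid('l4');a,d=snap('top','t4');o=bot.get_obs();print(o['time'],o['ee_pos'],o['tcp_rot'],o['wrist_force'],o['opening'])
s=np.load('pics/l4.npz')['p']
A=cv2.resize(a[180:260,225:325,::-1],(400,320),interpolation=cv2.INTER_CUBIC);B=cv2.resize(s[210:290,320:420,::-1],(400,320),interpolation=cv2.INTER_CUBIC)
cv2.imwrite('pics/c4.png',cv2.convertScaleAbs(np.hstack([A,B]),alpha=1.4))
v,u=np.mgrid[0:480,0:640];ux=np.array([.9938,-.1115]);uy=np.array([.1115,.9938]);O=np.array([.5895,.1167])
for n,f in(('top','t4'),('scene','l4')):
    z=np.load(f'pics/{f}.npz');W=pts(n,u.ravel(),v.ravel(),z['d'].ravel());h=cv2.cvtColor(z['p'],cv2.COLOR_RGB2HSV).reshape(-1,3)
    q=W[:,:2]-O;X=q@ux;Y=q@uy;Z=W[:,2]
    def rep(s,m): print(n,s,m.sum(),*[(np.percentile(c[m],[3,50,97])*1000).round(1) for c in(X,Y,Z)]) if m.sum() else print(n,s,0)
    rep('grey head',(h[:,1]<70)&(X>.003)&(X<.05)&(abs(Y)<.03)&(Z>.075)&(Z<.115))
    rep('purple top',(h[:,0]>120)&(h[:,0]<165)&(h[:,1]>70)&(Z>.10)&(Z<.115)&(abs(X)<.04)&(abs(Y)<.06))
    rep('rail top',(Z>.064)&(Z<.076)&(X>.045)&(X<.08)&(abs(Y)<.12))
    rep('red',((h[:,0]>170)|(h[:,0]<6))&(h[:,1]>120)&(X>.005)&(X<.05)&(abs(Y)<.03)&(Z>.06))
```

```text
lid 3199 [-0.077 -0.001  0.107] theta -0.001
6.5 [0.42006288 0.00236725 0.23789259] [-1.79972491e+02  8.36766386e-02  1.73160650e+02] [1.32378238 0.56822935 0.1896307 ] 0.05819274385522287
top grey head 111 [ 4.6 17.3 29.2] [-14.   -1.4  12.7] [ 87.   96.4 104.9]
top purple top 85 [-10.4  -6.4  -1.6] [-25.7   0.   28.1] [100.6 106.5 113.2]
top rail top 341 [55.3 61.  67.2] [-93.6   3.2  94.4] [64.6 68.7 74.5]
top red 0
scene grey head 161 [ 3.9 23.7 32.3] [-17.   -5.5  11.7] [ 77.8  94.5 101.3]
scene purple top 118 [-11.2  -2.9   2.5] [-29.8  -2.4  25. ] [100.5 104.5 109. ]
scene rail top 412 [57.5 64.4 70.1] [-96.5  -5.8  90.8] [64.6 68.7 72.8]
scene red 0
```

View pics/c4.png

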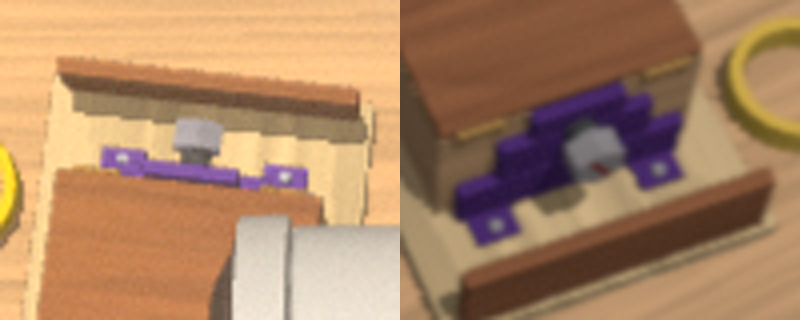

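The picture shows the lid flat. The head stands free in the gap (left crop near (198,135), right crop near (592,150)), with open space on both sides of it. I move above it and descend.

Call:
step_arm --targets '[[1,[40,22,0],[0,0,0]],[1,[80,45,0],[0,0,0]],[1,[120,68,0],[0,0,0]],[1,[160,91,0],[0,0,0]],[1,[191,110,0],[0,0,0.006]],[1,[191,110,-20],[0,0,0.006]],[1,[191,110,-50],[0,0,0.006]],[1,[191,110,-50],[0,0,0.006]]]' --force 60

```text
time: 7.3
ee_pos: [0.6104, 0.115, 0.1819]
tcp_rot: [-179.9, -0.4, 173.7]
wrist_force: [-1.2, 0.3, -0.8]
opening: 0.0853
grasp_force: 0.0
```

Run:
```python
from h import *
a,_=snap('scene','s5');b,_=snap('top','t5');o=bot.get_obs();print(o['time'],o['ee_pos'],o['tcp_rot'],o['wrist_force'],o['opening'])
cv2.imwrite('pics/c5.png',cv2.convertScaleAbs(cv2.resize(a[170:300,300:430,::-1],(560,560),interpolation=cv2.INTER_CUBIC),alpha=1.4))
```

```text
7.4 [0.6113913  0.11484407 0.18690878] [-1.79980814e+02 -7.91128831e-02  1.73662470e+02] [0.22047243 0.01647782 0.17882898] 0.08539689279058273
```

View pics/c5.png

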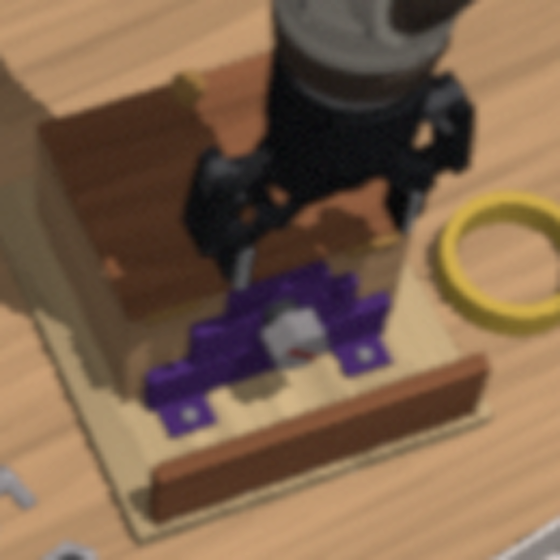

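The open fingers straddle the head, with clearance to the bracket and the rail, so I descend.

Call:
step_arm --targets '[[1,[-1,-2,-20],[0,0,0]],[1,[-1,-2,-40],[0,0,0]],[1,[-1,-2,-60],[0,0,0]],[1,[-1,-2,-75],[0,0,0]],[1,[-1,-2,-88],[0,0,0]],[1,[-1,-2,-97],[0,0,0]],[1,[-1,-2,-102],[0,0,0]],[1,[-1,-2,-102],[0,0,0]]]'

```text
time: 8.2
ee_pos: [0.6106, 0.1125, 0.0847]
tcp_rot: [-180.0, -0.0, 173.6]
wrist_force: [-0.3, 0.8, -0.5]
opening: 0.0855
grasp_force: 0.0
```

Run:
```python
from h import *
a,d=snap('scene','s6');o=bot.get_obs();print(o['time'],o['ee_pos'],o['tcp_rot'],o['wrist_force'],o['opening'])
cv2.imwrite('pics/c6.png',cv2.convertScaleAbs(cv2.resize(a[200:290,320:410,::-1],(540,540),interpolation=cv2.INTER_CUBIC),alpha=1.5))
```

```text
8.25 [0.61082763 0.11253527 0.08530456] [1.79996203e+02 1.41849717e-02 1.73651207e+02] [-0.30066115 -0.51652269  0.13366556] 0.08538484791038631
```

View pics/c6.png

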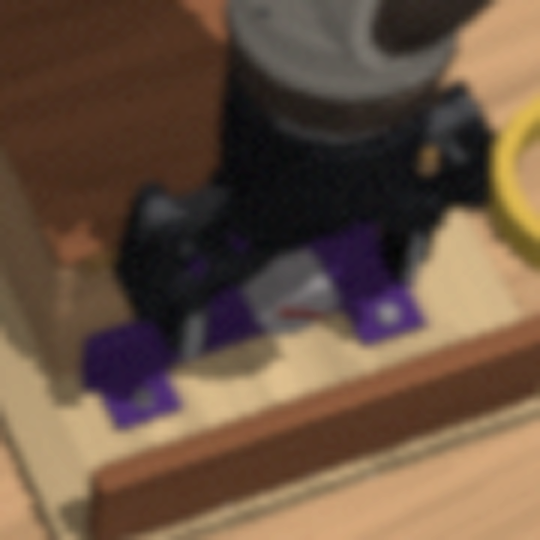

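The fingers stand on both sides of the head, without contact. I close them at 60 N.

Call:
step_arm --targets '[[0,[0,0,0],[0,0,0]],[0,[0,0,0],[0,0,0]],[0,[0,0,0],[0,0,0]],[0,[0,0,0],[0,0,0]],[0,[0,0,0],[0,0,0]],[0,[0,0,0],[0,0,0]],[0,[0,0,0],[0,0,0]],[0,[0,0,0],[0,0,0]]]' --force 60

```text
time: 9.05
ee_pos: [0.6109, 0.1128, 0.0857]
tcp_rot: [180.0, 0.0, 173.7]
wrist_force: [-1.1, 2.2, 4.3]
opening: 0.032
grasp_force: 59.4
```

Call:
step_arm --targets '[[0,[0,0,0],[0,0,0]],[0,[0,0,0],[0,0,0]],[0,[0,0,0],[0,0,0]],[0,[0,0,0],[0,0,0]],[0,[0,0,0],[0,0,0]],[0,[0,0,0],[0,0,0]],[0,[0,0,0],[0,0,0]],[0,[0,0,0],[0,0,0]]]'

```text
time: 9.85
ee_pos: [0.6109, 0.1128, 0.0856]
tcp_rot: [180.0, 0.0, 173.7]
wrist_force: [-1.5, 0.8, 5.7]
opening: 0.0313
grasp_force: 59.4
```

Run:
```python
from lid import *
o=bot.get_obs();print(o['time'],o['ee_pos'],o['tcp_rot'],o['wrist_force'],o['torque'],o['opening'],o['grasp_force'])
lid('s7')
```

```text
9.85 [0.61090874 0.1127829  0.08563963] [1.79966120e+02 4.43590048e-02 1.73662617e+02] [-1.5418003   0.83859833  5.72032554] [4.02031533e-01 3.12340592e-01 8.76567438e-05] 0.03132075352251209 59.35191884636879
lid 1753 [-0.087 -0.036  0.107] theta -0.003
```

The opening is still creeping, from 32.0 to 31.3 mm, so the head may be turning into the flats. I firm up the grip and check that it settles.

Call:
step_arm --targets '[[0,[0,0,0],[0,0,0]],[0,[0,0,0],[0,0,0]],[0,[0,0,0],[0,0,0]],[0,[0,0,0],[0,0,0]],[0,[0,0,0],[0,0,0]],[0,[0,0,0],[0,0,0]],[0,[0,0,0],[0,0,0]],[0,[0,0,0],[0,0,0]]]' --force 80

```text
time: 10.7
ee_pos: [0.6109, 0.1128, 0.0857]
tcp_rot: [180.0, 0.0, 173.7]
wrist_force: [-1.6, 1.5, 5.5]
opening: 0.0315
grasp_force: 78.6
```

Run:
```python
from lid import *
o=bot.get_obs();print(o['opening'],o['grasp_force']);lid('s8')
```

```text
0.03149306824146721 78.55852246284485
lid 1763 [-0.087 -0.036  0.107] theta -0.003
```

Call:
step_arm --targets '[[0,[0,0,0],[0,0,0]],[0,[0,0,0],[0,0,0]],[0,[0,0,0],[0,0,0]],[0,[0,0,0],[0,0,0]],[0,[0,0,0],[0,0,0]],[0,[0,0,0],[0,0,0]],[0,[0,0,0],[0,0,0]],[0,[0,0,0],[0,0,0]]]'

```text
time: 11.55
ee_pos: [0.6109, 0.1128, 0.0858]
tcp_rot: [180.0, 0.1, 173.7]
wrist_force: [-2.0, 2.8, 5.6]
opening: 0.0316
grasp_force: 78.6
```

Call:
step_arm --targets '[[0,[0,0,0],[0,0,0]],[0,[0,0,0],[0,0,0]],[0,[0,0,0],[0,0,0]],[0,[0,0,0],[0,0,0]],[0,[0,0,0],[0,0,0]],[0,[0,0,0],[0,0,0]],[0,[0,0,0],[0,0,0]],[0,[0,0,0],[0,0,0]]]'

```text
time: 12.35
ee_pos: [0.6109, 0.1128, 0.0857]
tcp_rot: [180.0, 0.0, 173.7]
wrist_force: [-0.9, 1.1, 5.4]
opening: 0.0318
grasp_force: 78.6
```

Run:
```python
from lid import *
o=bot.get_obs();print(o['time'],o['ee_pos'],o['wrist_force'],o['opening'],o['grasp_force']);lid('s9')
f=lambda n:cv2.resize(np.load(f'pics/{n}.npz')['p'][235:265,350:390,::-1],(400,300),interpolation=cv2.INTER_CUBIC)
cv2.imwrite('pics/c9.png',cv2.convertScaleAbs(np.vstack([np.hstack([f('s6'),f('s7')]),np.hstack([f('s8'),f('s9')])]),alpha=1.5))
```

```text
12.35 [0.61091027 0.11276682 0.08574346] [-0.93162864  1.12286223  5.38384221] 0.03181327338465791 78.55998918414116
lid 1761 [-0.087 -0.036  0.107] theta -0.001
```

View pics/c9.png

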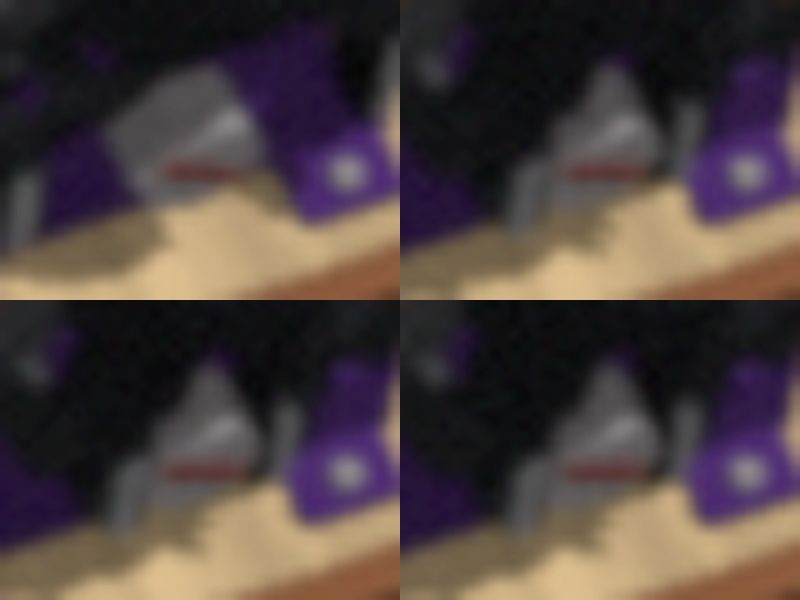

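The last three frames, 2.5 s apart in all, show the red stripe at the same place and angle; the free bolt would have turned 0.5 rad in that time. So the head is held at 79 N and the lid is flat. I hand the job in.

```bash
python3 -c "
from workcell import bot
print(bot.job_done())"
```

```text
the job is handed in; nothing more can be done
None
```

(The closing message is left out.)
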